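# Shut the silversmith's tool chest

## Task

Shut the small wooden tool chest by pushing with the fingertips: push both open drawers fully home first, and only then push the lid down until it is fully shut. Do not grip or pull anything, do not shove or lift the chest, leave the tools around it where they lie, and finish with the hand clear.

Things in the scene. Friction and masses are not known exactly. Their poses are not given: they have to be found in the camera images.
- chest: Small brown wooden tool chest, 150 (x) by 236 (y) by 85 mm high without its lid, standing loose on the bench; about 4 to 5 kg with drawers and lid, so a hard shove slides it. Origin: centre of its underside. Own -x is the front with the two drawers, +y its left (seen from the robot), z up. Its yaw varies. Drawer fronts are flush with the chest's front plane (own x = -75 mm) when shut.
- left_drawer (a joint): How far the left drawer (own y = +57 mm) stands out of the chest, m: 0 is fully home (a hard stop), grows as it comes out towards own -x. Some friction (about 1.2 N): it stays where it is left and does not spring back.
- right_drawer (a joint): The same for the right drawer (own y = -57 mm).
- left_drawer_knob (a point): Centre of the outer flat face of the left drawer's brass knob, 20 mm in diameter, standing 18 mm out of the oak drawer front; 41 mm above the bench. The front is 104 mm wide and runs from 10 to 68 mm above the bench, the knob in its middle; knob or front can be pushed. Axes as the chest's.
- right_drawer_knob (a point): The same point of the right drawer's knob.
- lid (a joint): Opening angle of the lid, rad: 0 is fully shut (a hard stop), it starts between 0.95 and 1.3, standing up and leaning back from the front. Stiff hinge (about 0.4 N m): the lid stays at any angle and must be pushed all the way down, with about 3 to 5 N near its front edge; it does not spring back.
- lid_hinge (a point): Middle of the lid's hinge line (along the chest's y), at the chest's back top edge: own x = +75 mm, 85 mm above the bench. The lid is a board 12 mm thick and 240 mm wide, reaching 156 mm from the hinge line to its front edge. The hinge line lies in its underside. When shut it lies level, its top 97 mm above the bench. The point turns with the lid: its -x points along the lid to the front edge, its z is the normal of the lid's outer (top) face.
- lid_front (a point): Middle of the lid's front edge on its outer (top) face. Below this edge the lid has a lip 6 mm thick, reaching 14 mm below the lid's underside, which drops in front of the drawers' upper edges when the lid is shut: hence drawers first. Axes as lid_hinge.
- hammer: Loose hammer lying beside the chest, 220 mm long with wooden handle. Not to be disturbed.
- mallet: Loose wooden mallet lying on the other side of the chest: handle 150 mm long to its -x, head 75 mm long and 44 mm thick. Not to be disturbed.
- tin: Small brass tin with a pale metal lid, 34 mm diameter, 24 mm high, upright on the bench in front of the chest between the two drawers' paths. Origin: centre of its underside. Not to be disturbed.
- pliers: Loose steel pliers, 155 mm long, lying flat to the right. Not to be disturbed.
- graver_a: Loose graver, wooden handle 85 mm and steel shank 90 mm, lying on the left. Not to be disturbed.
- punch_block: Oak block 60 x 90 x 40 mm with steel punches standing 45 mm out of its top, on the left. Origin: centre of its underside. Not to be disturbed.

How it is judged:
By the outcome, as a careful person would: the job done as asked, in the order asked, and still so for the second after the job is handed in, with the robot touching nothing.
It also fails if it takes over 64 s, if anything falls off the work surface, if the arm or the gripper's body presses on something with over 40 N, if the wrist force passes 120 N, or if a joint passes its speed limit or range.

## Robot

A 7-joint arm with a two-finger parallel gripper is mounted at the origin on the work surface. World frame = base frame: x ahead of the robot, y to its left, z up, the work surface at z = 0. Lengths are in mm, angles in rad, forces in N, time in s.
With the tool pointing down it reaches from about 350 to 775 mm from the base axis. Payload 3.1 kg.
Tool frame: the origin (TCP) lies midway between the tips of the shut fingers; the grasp point (between the pads) lies 19 mm behind it; y points along the fingers, z is the direction in which the jaws open and shut, and the axes are right-handed (so a half turn about y gives the same grasp; the last joint's range is limited). The gripper opens to 85 mm and grips with 20 to 120 N. Pads are 22 mm wide; open, the fingers measure 114 mm over their backs; the gripper's body (76 mm by 85 mm) begins 54 mm behind the grasp point. The pads swing forward as they close: fully open they stand 13 mm farther back than shut.
Start: joints at [-1.358, 0.311, 0.014, 1.512, -0.004, 1.319, -0.027], TCP at [138.6, 532.266, 231.304] pointing down, gripper open.
Joint ranges: [-2.7, 2.7], [-0.3, 1.91], [-1.27, 1.3], [0.12, 2.57], [-1.44, 4.58], [0.2, 2.03], [-3.05, 3.05]. Speed limits (rad/s): [2.79, 2.79, 3.14, 3.14, 3.14, 3.14, 3.14].

## Interface

Orientations are given as [roll, pitch, yaw] about the fixed x, y, z axes, in that order (R = Rz(yaw) Ry(pitch) Rx(roll)).
In Python, from plant import robot, optics, nets gives the robot as it stands.
- The arm moves only by the tool apply_moves, never from a script. Its argument "rows" is a list of rows, each a list of 7 numbers: the gripper command: -1 is shut, 1 is fully open, values between are in proportion, then the shift along the tool's x, y, z as a fraction of full scale, then the turn, a rotation vector about the tool's x, y, z as a fraction of full scale. In form: [[hand, tx, ty, tz, wx, wy, wz], ...]. A call has 1 to 5 rows; each row shifts and turns the commanded pose from where the row before left it, along the tool's axes as they then stand; what a row does not reach is not made up. Full scale, the value 1, is 0.03 m for a shift and 0.08 rad for a turn. A row lasts 1/12 s, in which the tool goes at most 41.7 mm and 7.16 degrees, less where a joint would pass 70% of its speed; a pose out of reach is approached as far as the arm can. A call with a number of a shift or a turn outside -1 to 1 is refused whole. A call with a gripper value outside its range is refused whole. The fingers move at their own pace and stop on an object; the grip force is fixed at half the most. Time passes only in rows, so rows that do not move let the fingers close. It gives the time, the measured TCP pose, the force and the opening at its end, in the units of the state.
- robot.get_obs(): the state, without advancing time (a new reading comes with each control period).
- optics.camera(name): name is "side" or "top"; returns a dict with "color" (420x560x3 uint8, blue, green, red), "intrinsics" (3x3 intrinsics, pixels), "eye" and "attitude" of the camera in the world. Camera axes: x right, y down, z forward; pixel columns grow to the right and rows downward; lengths in mm; the calibration is good to about 2 mm. A picture is of the moment at which its call begins. There is no depth.
- robot.close_job(): hands the job in, once; it reports no verdict.
Trained networks look in a picture, given as the dict that the camera call returned (one of the last four; its "shot" number tells which), for a name from the list of things; names that differ only in an ending like _2 or _b are one class to them, and where a whole thing is asked for, a point or a joint stands for the part that bears it (a point fixed in the world has none). Each returns a list of dicts, best first, with "score" (0 to 1); they miss things now and then, are a little off and sometimes report something else, mostly with a low value. They report only what shows in the picture. A call takes as long as a camera call.
- nets.search_frame(picture, thing): "position" ([column, row] in pixels, amid what is visible of it).
- nets.pinpoint(picture, thing): "position" ([column, row] in pixels: a listed point, or the origin of a listed thing).
The state is a dict: "time_s": time; "joint_pos": joint angles; "qd": joint speeds; "effort": joint torques, N m; "ee_pos": TCP position; "tool_rot": TCP orientation; "wrist_force": force on the tool from outside, world axes, zero at the start; "ft_torque": the same for the moment, N m; "finger_gap": finger opening in mm.
Only numpy, scipy, OpenCV 4.12 (cv2) and the standard library are available. Lean on these libraries where they do the work, as an engineer would, in place of code of your own. Each camera call takes 0.05 s, during which the arm holds its last target.

## Working session

There is one attempt and no reset: what is moved stays moved. The work goes in short steps, Python scripts to look and compute and a tool call to move; the robot and the scene stay as the last step left them, time stands still between calls to the robot, and variables do not carry over. Pictures are saved under pics/ and viewed, and the job is handed in when it is done.

Besides the shell and the picture viewer there is one more tool, called after "Emit:" in YAML: its name, and indented under it one key for each argument. apply_moves: Moves the arm, as the interface text tells. Its arguments: {"type":"object","properties":{"rows":{"type":"array","items":{"type":"array","items":{"type":"number"}}}},"required":["rows"]}

```bash
ls; mkdir -p pics; cat > h.py <<'E'
import numpy as np, cv2
from plant import robot, optics, nets
E
python3 - <<'E'
from h import *
o=robot.get_obs()
for k,v in o.items(): print(k,np.round(v,3) if not isinstance(v,str) else v)
for n in ["side","top"]:
    p=optics.camera(n); cv2.imwrite(f"pics/{n}0.png",p["color"])
    print(n,{k:(np.round(v,4).tolist() if not isinstance(v,int) else v) for k,v in p.items() if k!="color"})
    for t in ["chest","left_drawer_knob","right_drawer_knob","lid_hinge","lid_front","tin","hammer","mallet","pliers","graver_a","punch_block"]:
        r=nets.pinpoint(p,t); print(t,[(np.round(q["position"],1).tolist(),round(q["score"],2)) for q in r[:2]])
E
```

```text
pics
time_s 0.0
joint_pos [-1.358  0.312  0.014  1.513 -0.004  1.319 -0.027]
qd [ 0.    -0.001 -0.    -0.    -0.001 -0.001  0.001]
effort [-0.0000e+00 -3.7993e+01  1.4600e-01 -2.3058e+01  1.2000e-02  1.4000e-02
 -0.0000e+00]
ee_pos [138.436 531.51  230.203]
tool_rot [-1.573 -0.    -0.255]
wrist_force [ 0.093 -0.089 -0.356]
ft_torque [-0.023 -0.017  0.048]
finger_gap 85.273
side {'intrinsics': [[432.1017, 0.0, 281.8613], [0.0, 432.1017, 207.9716], [0.0, 0.0, 1.0]], 'eye': [152.7983, -895.1094, 633.5958], 'attitude': [-2.0841, 0.0204, -0.4248], 'shot': 1}
chest [([312.2, 240.9], 0.93), ([339.2, 206.4], 0.24)]
left_drawer_knob [([255.5, 219.4], 0.75)]
right_drawer_knob [([266.7, 253.0], 0.62)]
lid_hinge [([338.2, 203.8], 0.81)]
lid_front [([326.0, 155.9], 0.7)]
tin [([237.3, 257.2], 0.62)]
hammer [([356.4, 284.9], 0.58)]
mallet [([274.6, 204.4], 0.97), ([253.5, 167.5], 0.63)]
pliers [([376.1, 361.0], 0.85)]
graver_a [([199.0, 176.1], 0.78)]
punch_block [([255.7, 167.3], 0.64), ([379.6, 363.8], 0.49)]
top {'intrinsics': [[388.667, 0.0, 281.4925], [0.0, 388.667, 204.7324], [0.0, 0.0, 1.0]], 'eye': [357.5702, -12.289, 1119.1279], 'attitude': [-2.9376, -0.0005, -1.4518], 'shot': 2}
chest [([303.5, 202.0], 0.64)]
left_drawer_knob [([276.0, 242.7], 0.77)]
right_drawer_knob [([317.3, 249.4], 0.75), ([123.1, 236.9], 0.64)]
lid_hinge [([311.6, 173.2], 0.62)]
lid_front [([311.5, 166.2], 0.62), ([304.3, 201.3], 0.17)]
tin [([289.6, 268.8], 0.63)]
hammer [([374.4, 207.1], 0.78)]
mallet [([230.9, 199.3], 0.97)]
pliers [([448.5, 240.5], 0.68)]
graver_a [([121.0, 237.2], 0.9)]
punch_block [([135.5, 172.5], 0.78), ([313.4, 167.0], 0.49)]
```

View pics/side0.png

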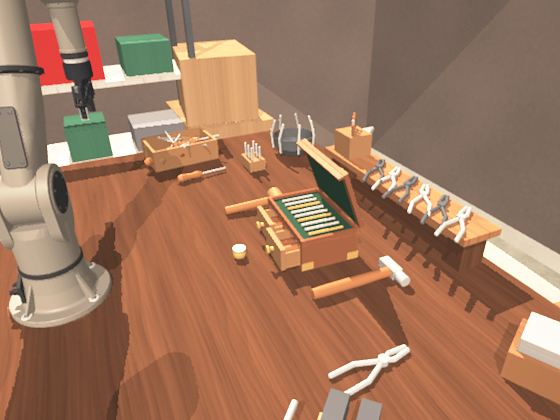

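View pics/top0.png

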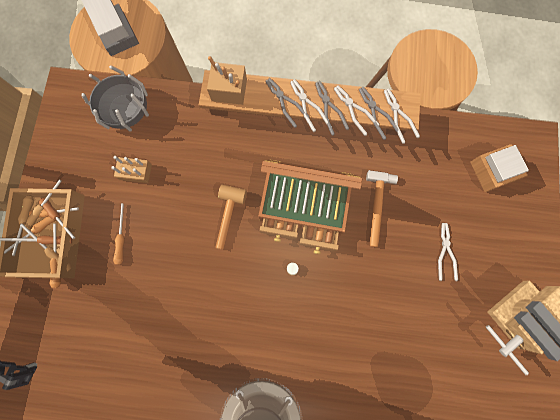

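The side view shows the chest near (312,235), both drawers out to its left, and the lid up. In the top view the chest is near (305,205), with the tin at (292,268), the hammer at (376,210) and the mallet at (230,215). I'll zoom in next and fit a model.

```bash
cat >> h.py <<'E'
from scipy.spatial.transform import Rotation as Rn
from scipy.optimize import least_squares
def proj(p,X):
    R=Rn.from_euler('xyz',p["attitude"]).as_matrix(); c=(np.atleast_2d(X)-p["eye"])@R
    u=c@np.array(p["intrinsics"]).T; return u[:,:2]/u[:,2:]
def onplane(p,uv,z):
    R=Rn.from_euler('xyz',p["attitude"]).as_matrix()
    d=R@np.linalg.inv(p["intrinsics"])@np.array([*uv,1]); return p["eye"]+d*(z-p["eye"][2])/d[2]
def chest_pts(q):
    x,y,yaw,dl,dr,a=q
    c,s=np.cos(yaw),np.sin(yaw); W=lambda v:np.array([x+c*v[0]-s*v[1],y+s*v[0]+c*v[1],v[2]])
    ca,sa=np.cos(a),np.sin(a)
    L=lambda u,yy,n: W([75-u*ca+n*sa, yy, 85+u*sa+n*ca])   # u along lid from hinge, n normal
    return dict(chest=W([0,0,0]),left_drawer_knob=W([-93-dl,57,41]),right_drawer_knob=W([-93-dr,-57,41]),
      lid_hinge=W([75,0,85]),lid_front=L(156,0,12),LfL=L(156,120,12),LfR=L(156,-120,12),
      bl=W([75,118,85]),br=W([75,-118,85]),fl=W([-75,118,85]),fr=W([-75,-118,85]),b0=W([-75,-118,0]),b1=W([75,-118,0]),b2=W([-75,118,0]),
      dlA=W([-75-dl,109,68]),dlB=W([-75-dl,5,68]),drA=W([-75-dr,-5,68]),drB=W([-75-dr,-109,68]))
names=["chest","left_drawer_knob","right_drawer_knob","lid_hinge","lid_front"]
def fit(obs,q0):  # obs: list of (pic,name,uv,w)
    f=lambda q:np.concatenate([w*(proj(p,chest_pts(q)[n])[0]-uv) for p,n,uv,w in obs])
    return least_squares(f,q0,loss='soft_l1',f_scale=1.5,x_scale=[10,10,.1,10,10,.1])
E
python3 - <<'E'
from h import *
obs=[];P={}
for n in ["side","top"]:
    p=optics.camera(n);P[n]=p
    for t in names:
        r=nets.pinpoint(p,t)
        if r: obs.append((p,t,np.array(r[0]["position"]),1))
    for t in ["tin","hammer","mallet","pliers"]:
        r=nets.pinpoint(p,t)
        if r: print(n,t,onplane(p,r[0]["position"],0 if t=="tin" else 10).round(0))
r=fit(obs,[500,0,0,40,40,1.1]); print(r.x.round(3),r.cost)
for p,t,uv,w in obs: print(t,uv.round(1),proj(p,chest_pts(r.x)[t])[0].round(1))
np.save("q.npy",r.x)
for n,(c0,r0,c1,r1) in dict(side=(210,130,390,280),top=(215,140,395,290)).items():
    p=P[n];s=4.4
    im=cv2.resize(p["color"][r0:r1,c0:c1],None,fx=s,fy=s,interpolation=cv2.INTER_CUBIC)
    cv2.imwrite(f"pics/{n}1raw.png",im)
    for k,X in chest_pts(r.x).items():
        u=(proj(p,X)[0]-[c0,r0]+.5)*s; cv2.circle(im,tuple(int(v) for v in u),3,(255,0,255),-1); cv2.putText(im,k[:8],(int(u[0])+4,int(u[1])),0,.4,(255,255,0),1)
    cv2.imwrite(f"pics/{n}1.png",im[:600,:800])
E
```

```text
side tin [500.  91.   0.]
side hammer [ 596. -275.   10.]
side mallet [585. 144.  10.]
side pliers [ 518. -473.   10.]
top tin [414. -42.   0.]
top hammer [ 611. -260.   10.]
top mallet [590. 163.  10.]
[ 6.00226e+02 -5.27030e+01 -2.00000e-03  8.94350e+01  4.96070e+01
  1.23900e+00] 274.50528504996373
chest [309.3 242. ] [309.7 239.5]
left_drawer_knob [233.5 254.2] [235.9 232.4]
right_drawer_knob [267.9 248.7] [267.5 251.7]
lid_hinge [335.6 205.8] [335.7 205.3]
lid_front [324.3 160.2] [324.  153.6]
chest [304.8 200.8] [304.7 203.2]
left_drawer_knob [374.6 209.7] [277.8 262.1]
right_drawer_knob [316.8 253.5] [320.5 252.7]
lid_hinge [310.  171.4] [309.5 170.5]
lid_front [309.3 167.5] [312.3 168. ]
```

View pics/side1.png

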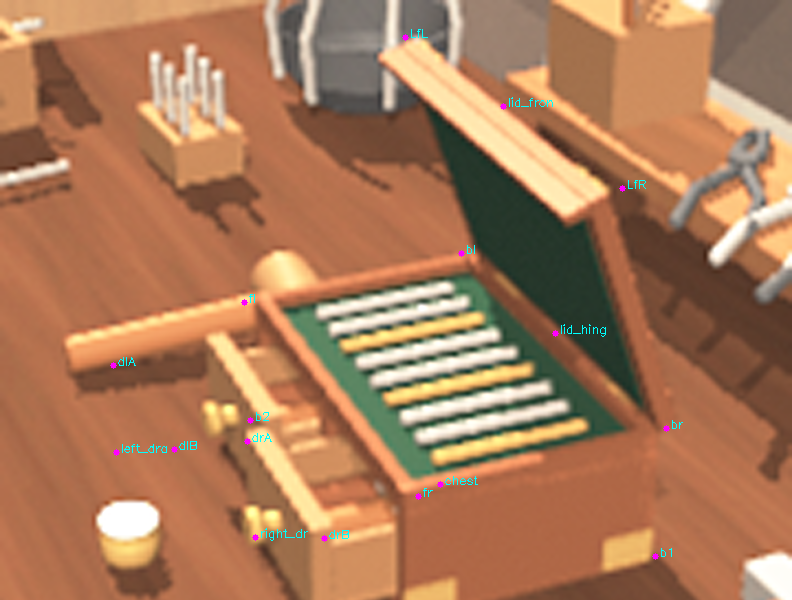

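View pics/top1.png

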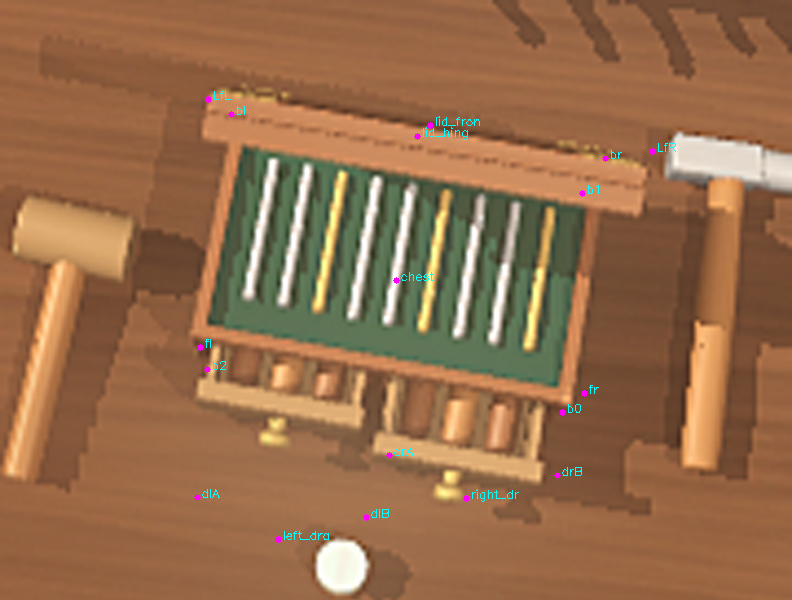

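```bash
python3 - <<'E'
s=open('h.py').read()
s=s.replace("LfL=L(156,120,12)","LiL=L(156,120,-14),LiR=L(156,-120,-14),LfL=L(156,120,12)")
open('h.py','w').write(s+'''
def zoom(p,q,name,box,s=4.4):
    c0,r0,c1,r1=box
    im=cv2.resize(p["color"][r0:r1,c0:c1],None,fx=s,fy=s,interpolation=cv2.INTER_CUBIC)
    for k,X in (chest_pts(q).items() if q is not None else []):
        u=(proj(p,X)[0]-[c0,r0]+.5)*s; cv2.circle(im,tuple(int(v) for v in u),2,(255,0,255),-1); cv2.putText(im,k[:8],(int(u[0])+4,int(u[1])),0,.35,(255,255,0),1)
    cv2.imwrite(f"pics/{name}.png",im[:600,:800])
SB=(210,130,390,266); TB=(215,140,395,276)
''')
E
python3 - <<'E'
from h import *
P={n:optics.camera(n) for n in ["side","top"]}
side=dict(fl=(258,297),fr=(402,490),br=(657,428),LfL=(420,42),LfR=(610,187),LiL=(380,58),LiR=(572,220),dlA=(212,336),drB=(325,530),left_drawer_knob=(208,417),right_drawer_knob=(250,524))
top=dict(fl=(195,337),fr=(570,402),LiL=(203,137),LiR=(642,213),dlA=(198,390),dlB=(362,422),drA=(375,447),drB=(541,478),left_drawer_knob=(271,440),right_drawer_knob=(447,492))
obs=[(P["side"],k,np.array(v)/4.4+[210,130]-.5,1) for k,v in side.items()]+[(P["top"],k,np.array(v)/4.4+[215,140]-.5,1) for k,v in top.items()]
r=fit(obs,[600,-50,-.2,20,40,1.1]); print(r.x.round(3),r.cost); np.save("q.npy",r.x)
for p,t,uv,w in obs: print(t,(uv-proj(p,chest_pts(r.x)[t])[0]).round(1))
for k,v in chest_pts(r.x).items(): print(k,v.round(0))
zoom(P["side"],r.x,"s2",SB);zoom(P["top"],r.x,"t2",TB)
print(onplane(P["top"],[291.9,268.2],24),onplane(P["side"],np.array([130,518])/4.4+[209.5,129.5],24))
# hammer/mallet near points from top
for n,z in dict(mhead=[(15,240),(130,265),(135,215)],mhand=[(20,475)],ham=[(665,175),(715,330),(690,465)]).items():
    for q in z: print(n,onplane(P["top"],np.array(q)/4.4+[214.5,139.5],20).round(0))
E
```

```text
[ 6.01722e+02 -5.05810e+01 -6.40000e-02  3.27510e+01  4.55540e+01
  1.23200e+00] 9.219237039753196
fl [0.9 0.5]
fr [-0.2 -0.5]
br [-0.5 -1.1]
LfL [0.6 1.4]
LfR [ 0.1 -1. ]
LiL [0.2 0.5]
LiR [1.7 0.9]
dlA [0.6 0.2]
drB [2.3 0.2]
left_drawer_knob [-0.4 -0.7]
right_drawer_knob [-0.3 -0.5]
fl [0.7 1.1]
fr [-0.5  0.1]
LiL [-0.1  0.8]
LiR [0.1 0.3]
dlA [ 0.1 -0.2]
dlB [-0.2  0.2]
drA [-0.   0.6]
drB [-0.2  0.6]
left_drawer_knob [-0.9  0.1]
right_drawer_knob [-0.6 -0.1]
chest [602. -51.   0.]
left_drawer_knob [480.  14.  41.]
right_drawer_knob [460. -99.  41.]
lid_hinge [677. -55.  85.]
lid_front [636. -53. 236.]
LiL [619.  69. 227.]
LiR [ 604. -171.  227.]
LfL [644.  67. 236.]
LfR [ 629. -173.  236.]
bl [684.  62.  85.]
br [ 669. -173.   85.]
fl [534.  72.  85.]
fr [ 519. -164.   85.]
b0 [ 519. -164.    0.]
b1 [ 669. -173.    0.]
b2 [534.  72.   0.]
dlA [501.  65.  68.]
dlB [495. -39.  68.]
drA [481. -48.  68.]
drB [ 474. -152.   68.]
[406.92454699 -36.10844865  24.        ] [410.06933187 -38.02401066  24.        ]
mhead [593. 201.  20.]
mhead [585. 124.  20.]
mhead [619. 125.  20.]
mhand [440. 175.  20.]
ham [ 688. -221.   20.]
ham [ 588. -262.   20.]
ham [ 498. -252.   20.]
```

View pics/s2.png

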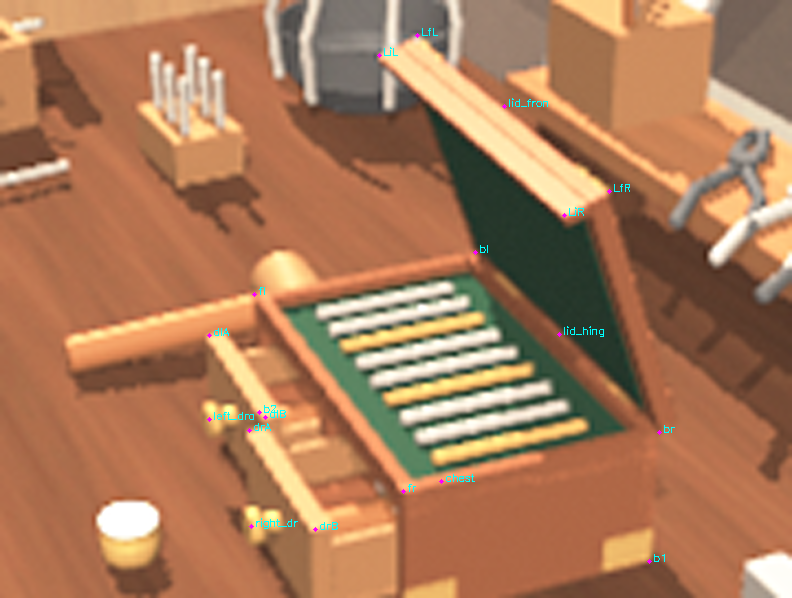

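View pics/t2.png

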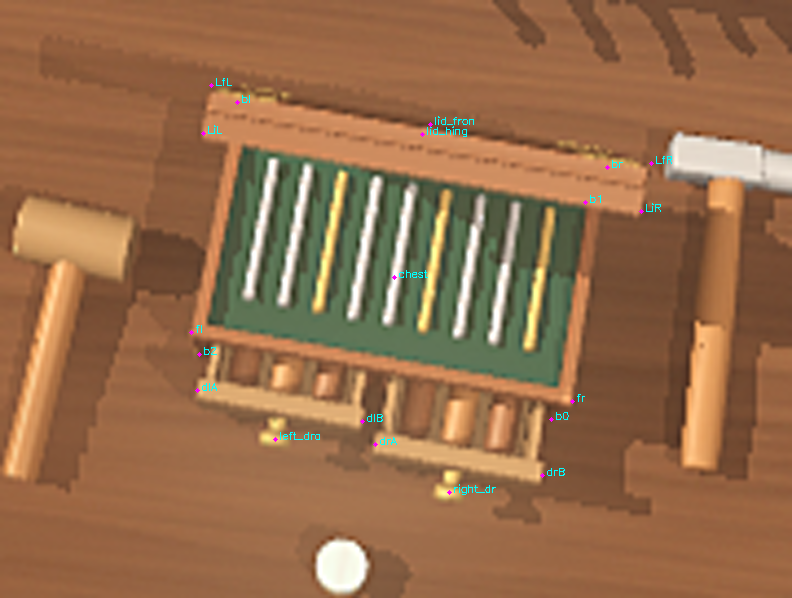

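```bash
cat >> h.py <<'E'
q=np.load("q.npy")
def st():
    o=robot.get_obs(); c,s=np.cos(q[2]),np.sin(q[2]); d=np.array(o["ee_pos"])-[q[0],q[1],0]
    print("t",round(o["time_s"],2),"chestframe",np.round([c*d[0]+s*d[1],-s*d[0]+c*d[1],d[2]],1),"rot",np.round(o["tool_rot"],3),"F",np.round(o["wrist_force"],1),"gap",round(o["finger_gap"],1))
E
python3 -c "
from h import *
st()"
```

```text
t 2.3 chestframe [-499.4  552.1  231.3] rot [-1.571 -0.    -0.255] F [-0.6 -0.2 -0.4] gap 85.2
```

Emit:
apply_moves:
  rows:
    - [-1,0.7,0,-0.9,0,-0.8,0]
    - [-1,0.5,0,-1,0,-0.8,0]
    - [-1,0.6,0,-1,0,-0.8,0]
    - [-1,0.66,0,-1,0,0,0]
    - [-1,0.66,0,-1,0,0,0]

```text
time_s: 2.72
ee_pos: [211.2, 372.7, 231.4]
tool_rot: [-1.57, -0.0, -0.061]
wrist_force: [0.8, -0.2, -0.3]
finger_gap: 25.2
```

Emit:
apply_moves:
  rows:
    - [-1,0.66,0,-1,0,0,0]
    - [-1,0.66,0,-1,0,0,0]
    - [-1,0.66,0,-1,0,0,0]
    - [-1,0.66,0,-1,0,0,0]
    - [-1,0.66,0,-1,0,0,0]

```text
time_s: 3.13
ee_pos: [301.0, 216.6, 231.6]
tool_rot: [-1.57, -0.001, -0.063]
wrist_force: [1.2, 0.8, -0.4]
finger_gap: -0.2
```

```bash
python3 -c "
from h import *
st()"
```

```text
t 3.13 chestframe [-317.2  247.5  231.6] rot [-1.57e+00 -1.00e-03 -6.30e-02] F [ 1.2  0.8 -0.4] gap -0.2
```

Emit:
apply_moves:
  rows:
    - [-1,0.8,0,-1,0,0,0]
    - [-1,0.8,0.3,-1,0,0,0]
    - [-1,0.8,0.5,-1,0,0,0]
    - [-1,0.8,0.5,-1,0,0,0]
    - [-1,0.8,0.5,-1,0,0,0]

```text
time_s: 3.55
ee_pos: [411.8, 59.5, 177.4]
tool_rot: [-1.569, -0.002, -0.062]
wrist_force: [-0.0, 1.0, -0.2]
finger_gap: -0.1
```

Emit:
apply_moves:
  rows:
    - [-1,0.5,0.4,-0.8,0,0,0]
    - [-1,0,0.3,0,0,0,0]
    - [-1,0,0,0,0,0,0]

```text
time_s: 3.8
ee_pos: [423.2, 34.3, 154.8]
tool_rot: [-1.572, 0.003, -0.068]
wrist_force: [0.1, 0.2, -0.2]
finger_gap: 0.1
```

```bash
python3 -c "
from h import *
st()
p=optics.camera('side');cv2.imwrite('pics/s3.png',p['color'])"
```

```text
t 3.8 chestframe [-183.6   73.3  154.8] rot [-1.572  0.003 -0.068] F [ 0.1  0.2 -0.2] gap 0.1
```

View pics/s3.png

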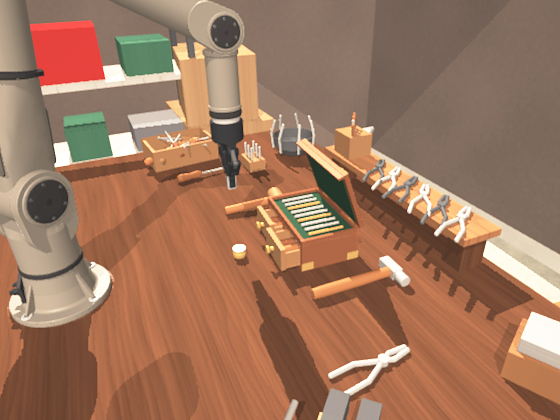

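Emit:
apply_moves:
  rows:
    - [-1,0.3,0.4,-0.3,0,0,0]
    - [-1,0.3,0.8,-0.2,0,0,0]
    - [-1,0,0.9,0,0,0,0]
    - [-1,0,0.9,0,0,0,0]
    - [-1,0,0.7,0,0,0,0]

```text
time_s: 4.27
ee_pos: [440.8, 22.4, 44.4]
tool_rot: [-1.569, 0.001, -0.059]
wrist_force: [-0.5, 0.2, -0.3]
finger_gap: 0.1
```

Emit:
apply_moves:
  rows:
    - [-1,0,0.4,0,0,0,0]
    - [-1,0,0,0,0,0,0]
    - [-1,0,0,0,0,0,0]

```text
time_s: 4.52
ee_pos: [441.1, 21.7, 33.6]
tool_rot: [-1.57, 0.0, -0.06]
wrist_force: [0.2, 0.6, 0.6]
finger_gap: 0.2
```

```bash
python3 -c "
from h import *
st()
p=optics.camera('side');zoom(p,q,'s4',SB)
p=optics.camera('top');zoom(p,q,'t4',TB)"
```

```text
t 4.52 chestframe [-164.9   61.9   33.6] rot [-1.57  0.   -0.06] F [0.2 0.6 0.6] gap 0.2
```

View pics/s4.png

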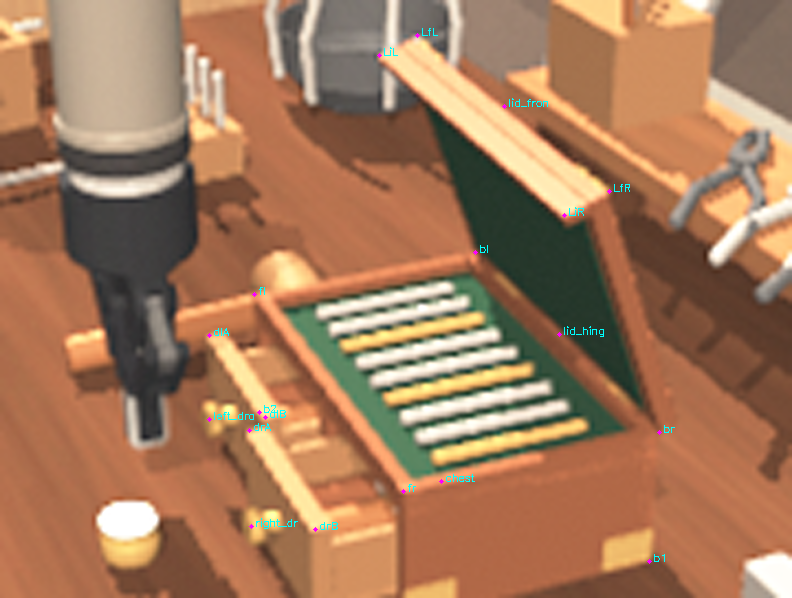

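View pics/t4.png

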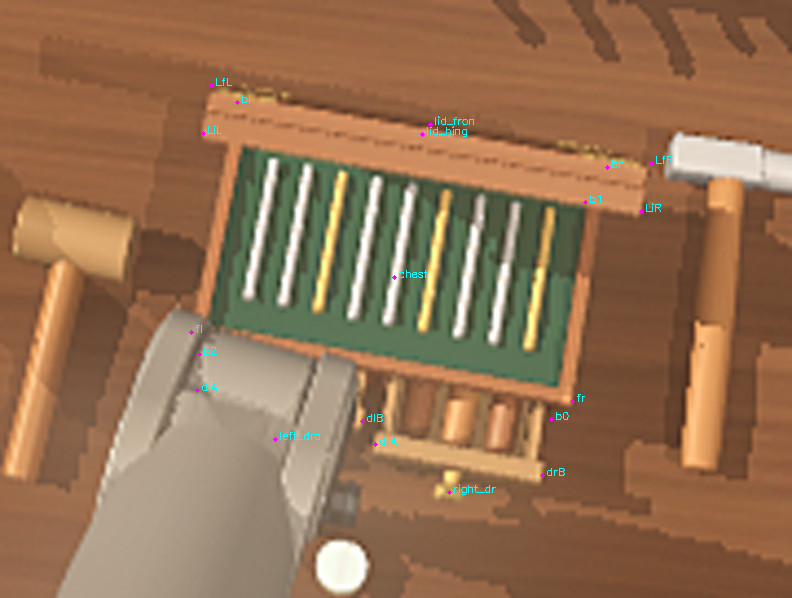

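Emit:
apply_moves:
  rows:
    - [-1,0.1,0,-0.15,0,0,0]
    - [-1,0.2,0,0,0,0,0]
    - [-1,0.2,0,0,0,0,0]
    - [-1,0.2,0,0,0,0,0]
    - [-1,0.2,0,0,0,0,0]

```text
time_s: 5.03
ee_pos: [468.5, 13.8, 33.5]
tool_rot: [-1.571, 0.0, -0.063]
wrist_force: [-2.0, 0.3, 1.6]
finger_gap: 0.4
```

Emit:
apply_moves:
  rows:
    - [-1,0.2,0,0,0,0,0]
    - [-1,0.2,0,0,0,0,0]
    - [-1,0.2,0,0,0,0,0]
    - [-1,0.1,0,0,0,0,0]
    - [-1,0.1,0,0,0,0,0]

```text
time_s: 5.45
ee_pos: [492.2, 12.4, 33.1]
tool_rot: [-1.571, 0.0, -0.063]
wrist_force: [-1.7, 0.2, 0.7]
finger_gap: -0.1
```

```bash
python3 -c "
from h import *
st()"
```

```text
t 5.45 chestframe [-113.3   55.8   33.1] rot [-1.571  0.    -0.063] F [-1.7  0.2  0.7] gap -0.1
```

Emit:
apply_moves:
  rows:
    - [-1,0.07,0,0,0,0,0]
    - [-1,0.05,0,0,0,0,0]
    - [-1,0.05,0,0,0,0,0]
    - [-1,0,0,0,0,0,0]

```text
time_s: 5.78
ee_pos: [497.1, 12.0, 33.2]
tool_rot: [-1.571, -0.0, -0.063]
wrist_force: [-1.0, 1.1, -0.3]
finger_gap: -0.0
```

Emit:
apply_moves:
  rows:
    - [-1,0.05,0,0,0,0,0]
    - [-1,0.05,0,0,0,0,0]
    - [-1,0,0,0,0,0,0]

```text
time_s: 6.03
ee_pos: [500.1, 11.8, 33.3]
tool_rot: [-1.571, -0.0, -0.063]
wrist_force: [-0.6, 0.5, 0.3]
finger_gap: -0.1
```

```bash
python3 -c "
from h import *
st()"
```

```text
t 6.03 chestframe [-105.4   55.8   33.3] rot [-1.571 -0.    -0.063] F [-0.6  0.5  0.3] gap -0.1
```

Emit:
apply_moves:
  rows:
    - [-1,0.04,0,0,0,0,0]
    - [-1,0.04,0,0,0,0,0]
    - [-1,0,0,0,0,0,0]

```text
time_s: 6.28
ee_pos: [500.1, 11.8, 33.1]
tool_rot: [-1.57, 0.005, -0.063]
wrist_force: [-6.4, 0.2, 3.6]
finger_gap: 0.1
```

Emit:
apply_moves:
  rows:
    - [-1,0.04,0,0,0,0,0]
    - [-1,0.04,0,0,0,0,0]
    - [-1,0,0,0,0,0,0]

```text
time_s: 6.53
ee_pos: [500.1, 11.8, 32.7]
tool_rot: [-1.57, 0.01, -0.063]
wrist_force: [-9.1, 1.1, 7.6]
finger_gap: 0.1
```

```bash
python3 -c "
from h import *
st()
p=optics.camera('side');zoom(p,q,'s5',SB)"
```

```text
t 6.53 chestframe [-105.4   55.8   32.7] rot [-1.57   0.01  -0.063] F [-9.1  1.1  7.6] gap 0.1
```

View pics/s5.png

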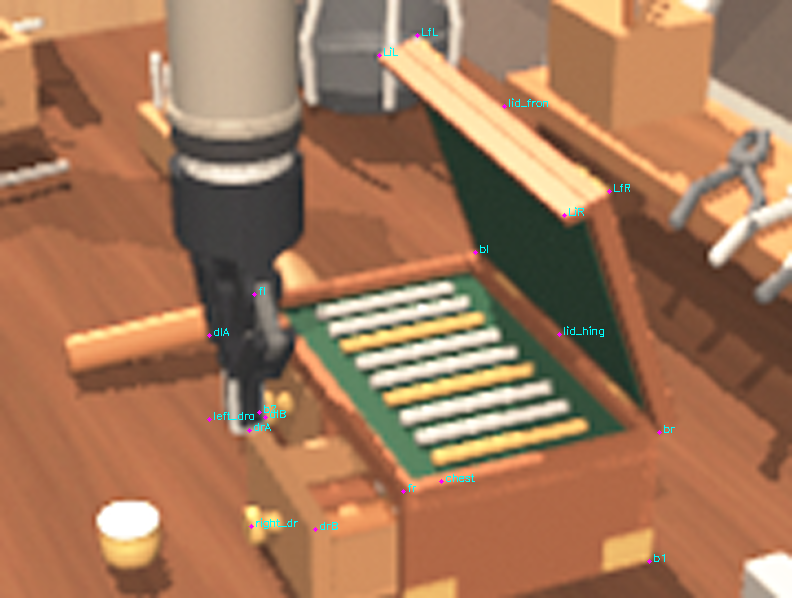

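Emit:
apply_moves:
  rows:
    - [-1,-0.3,0,0,0,0,0]
    - [-1,-0.8,0,0,0,0,0]
    - [-1,-0.6,-0.6,0,0,0,0]
    - [-1,-0.6,-0.9,0,0,0,0]
    - [-1,-0.2,-0.5,-0.5,0,0,0]

```text
time_s: 7.0
ee_pos: [428.0, 4.0, 94.5]
tool_rot: [-1.568, -0.001, -0.058]
wrist_force: [0.9, -0.9, -0.4]
finger_gap: -0.5
```

Emit:
apply_moves:
  rows:
    - [-1,0,0,-0.8,0,0,0]
    - [-1,0,0,-0.9,0,0,0]
    - [-1,0,0,-0.9,0,0,0]
    - [-1,0,0,-0.6,0,0,0]
    - [-1,0,0,0,0,0,0]

```text
time_s: 7.42
ee_pos: [423.6, -99.9, 94.3]
tool_rot: [-1.574, -0.005, -0.071]
wrist_force: [0.6, -0.1, 0.2]
finger_gap: -0.0
```

```bash
python3 -c "
from h import *
st()
p=optics.camera('side');zoom(p,q,'s6',SB)"
```

```text
t 7.42 chestframe [-174.6  -60.6   94.3] rot [-1.574 -0.005 -0.071] F [ 0.6 -0.1  0.2] gap -0.0
```

View pics/s6.png

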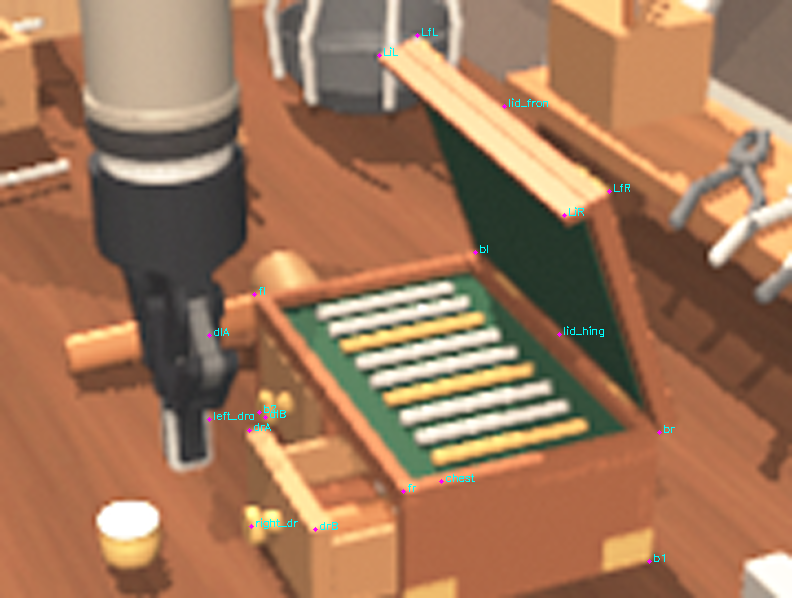

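Emit:
apply_moves:
  rows:
    - [-1,0,0.5,0,0,0,0]
    - [-1,0,0.7,0,0,0,0]
    - [-1,0,0.6,0,0,0,0]
    - [-1,0,0.2,0,0,0,0]
    - [-1,0,0,0,0,0,0]

```text
time_s: 7.88
ee_pos: [421.9, -93.3, 32.0]
tool_rot: [-1.571, 0.003, -0.061]
wrist_force: [-1.1, -0.2, 0.7]
finger_gap: 0.2
```

```bash
python3 -c "
from h import *
st()"
```

```text
t 7.88 chestframe [-176.7  -54.1   32. ] rot [-1.571  0.003 -0.061] F [-1.1 -0.2  0.7] gap 0.2
```

Emit:
apply_moves:
  rows:
    - [-1,0.2,0,-0.1,0,0,0]
    - [-1,0.25,0,0,0,0,0]
    - [-1,0.25,0,0,0,0,0]
    - [-1,0.2,0,0,0,0,0]
    - [-1,0.2,0,0,0,0,0]

```text
time_s: 8.3
ee_pos: [456.7, -99.7, 33.8]
tool_rot: [-1.571, -0.0, -0.062]
wrist_force: [-1.5, -1.1, 1.3]
finger_gap: 0.2
```

Emit:
apply_moves:
  rows:
    - [-1,0.2,0,0,0,0,0]
    - [-1,0.2,0,0,0,0,0]
    - [-1,0.2,0,0,0,0,0]
    - [-1,0.2,0,0,0,0,0]
    - [-1,0.1,0,0,0,0,0]

```text
time_s: 8.72
ee_pos: [483.7, -101.3, 33.3]
tool_rot: [-1.571, -0.001, -0.062]
wrist_force: [-1.7, -0.1, 0.8]
finger_gap: 0.1
```

```bash
python3 -c "
from h import *
st()"
```

```text
t 8.72 chestframe [-114.6  -58.2   33.3] rot [-1.571e+00 -1.000e-03 -6.200e-02] F [-1.7 -0.1  0.8] gap 0.1
```

Emit:
apply_moves:
  rows:
    - [-1,0.08,0,0,0,0,0]
    - [-1,0.06,0,0,0,0,0]
    - [-1,0.05,0,0,0,0,0]
    - [-1,0.05,0,0,0,0,0]
    - [-1,0,0,0,0,0,0]

```text
time_s: 9.13
ee_pos: [490.0, -101.7, 33.2]
tool_rot: [-1.571, -0.0, -0.063]
wrist_force: [-0.4, 0.1, -0.5]
finger_gap: -0.1
```

Emit:
apply_moves:
  rows:
    - [-1,0.04,0,0,0,0,0]
    - [-1,0.04,0,0,0,0,0]
    - [-1,0,0,0,0,0,0]

```text
time_s: 9.38
ee_pos: [492.3, -101.9, 33.3]
tool_rot: [-1.571, -0.0, -0.063]
wrist_force: [-1.5, 1.4, -0.8]
finger_gap: -0.3
```

```bash
python3 -c "
from h import *
st()"
```

```text
t 9.38 chestframe [-105.9  -58.2   33.3] rot [-1.571 -0.    -0.063] F [-1.5  1.4 -0.8] gap -0.3
```

Emit:
apply_moves:
  rows:
    - [-1,0.04,0,0,0,0,0]
    - [-1,0.04,0,0,0,0,0]
    - [-1,0,0,0,0,0,0]

```text
time_s: 9.63
ee_pos: [493.0, -101.9, 33.1]
tool_rot: [-1.57, 0.003, -0.063]
wrist_force: [-4.9, 0.4, 3.6]
finger_gap: 0.1
```

Emit:
apply_moves:
  rows:
    - [-1,0.04,0,0,0,0,0]
    - [-1,0.04,0,0,0,0,0]
    - [-1,0,0,0,0,0,0]

```text
time_s: 9.88
ee_pos: [493.0, -101.9, 32.7]
tool_rot: [-1.569, 0.008, -0.063]
wrist_force: [-10.1, 1.3, 6.7]
finger_gap: -0.2
```

```bash
python3 -c "
from h import *
st()"
```

```text
t 9.88 chestframe [-105.2  -58.2   32.7] rot [-1.569  0.008 -0.063] F [-10.1   1.3   6.7] gap -0.2
```

Emit:
apply_moves:
  rows:
    - [-1,-0.4,0,0,0,0,0]
    - [-1,-0.8,0,0,0,0,0]
    - [-1,-0.7,-0.5,0,0,0,0]
    - [-1,-0.3,-0.9,0,0,0,0]
    - [-1,0,-0.9,0.2,0,0,0]

```text
time_s: 10.3
ee_pos: [428.6, -93.2, 102.2]
tool_rot: [-1.571, 0.003, -0.066]
wrist_force: [0.7, -0.1, -0.6]
finger_gap: -0.0
```

Emit:
apply_moves:
  rows:
    - [-1,0,-1,0.4,0,0,0]
    - [-1,0,-1,0.4,0,0,0]
    - [-1,0,-1,0.4,0,0,0]
    - [-1,0,-1,0.4,0,0,0]
    - [-1,0,-1,0.1,0,0,0]

```text
time_s: 10.72
ee_pos: [435.8, -38.7, 254.3]
tool_rot: [-1.569, -0.003, -0.06]
wrist_force: [1.6, -0.6, 0.4]
finger_gap: 0.0
```

```bash
python3 -c "
from h import *
st()
p=optics.camera('side');zoom(p,q,'s7',SB)"
```

```text
t 10.72 chestframe [-166.3    1.3  254.3] rot [-1.569 -0.003 -0.06 ] F [ 1.6 -0.6  0.4] gap 0.0
```

View pics/s7.png

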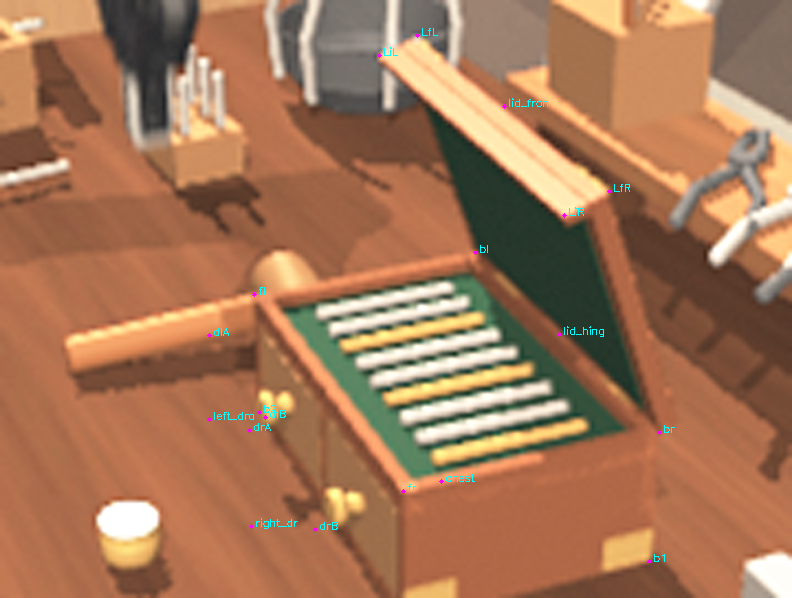

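Both drawers now sit flush and the chest hasn't moved: its corners still match the fit in the side view. Next I'll go over the lid to reach the back of it.

Emit:
apply_moves:
  rows:
    - [-1,0.3,-0.8,0,0,0,0]
    - [-1,0.7,-0.6,0,0,0,0]
    - [-1,0.9,0,0,0,0,0]
    - [-1,0.9,0,0,0,0,0]
    - [-1,0.6,0,0,0,0,0]

```text
time_s: 11.18
ee_pos: [539.9, -47.4, 294.6]
tool_rot: [-1.571, -0.005, -0.062]
wrist_force: [0.4, 0.5, -0.5]
finger_gap: 0.1
```

```bash
python3 -c "
from h import *
st();print(robot.get_obs()['joint_pos'])"
```

```text
t 11.18 chestframe [-61.9  -0.8 294.6] rot [-1.571 -0.005 -0.062] F [ 0.4  0.5 -0.5] gap 0.1
[-0.45841577  0.30398682  0.69099662  1.43615909 -0.19341314  1.46542347
  1.73836603]
```

Emit:
apply_moves:
  rows:
    - [-1,0.9,0,0,0,0,0]
    - [-1,1,0,0,0,0,0]
    - [-1,1,0,0,0,0,0]
    - [-1,1,0,0,0,0,0]
    - [-1,0.9,0,0,0,0,0]

```text
time_s: 11.6
ee_pos: [682.8, -56.5, 293.7]
tool_rot: [-1.571, -0.002, -0.062]
wrist_force: [0.0, -0.8, 0.1]
finger_gap: 0.0
```

Emit:
apply_moves:
  rows:
    - [-1,0.5,0,0,0,0,0]
    - [-1,0,0,0,0,0,0]

```text
time_s: 11.77
ee_pos: [698.2, -57.9, 291.4]
tool_rot: [-1.572, -0.001, -0.062]
wrist_force: [-1.1, -0.7, -0.6]
finger_gap: 0.2
```

```bash
python3 -c "
from h import *
st();print(robot.get_obs()['joint_pos'])
p=optics.camera('side');cv2.imwrite('pics/s8.png',p['color'])"
```

```text
t 11.77 chestframe [ 96.8  -1.2 291.4] rot [-1.572e+00 -1.000e-03 -6.200e-02] F [-1.1 -0.7 -0.6] gap 0.2
[-0.22416466  0.68923982  0.64632189  0.8829713  -0.39370631  1.66780617
  1.77134929]
```

View pics/s8.png

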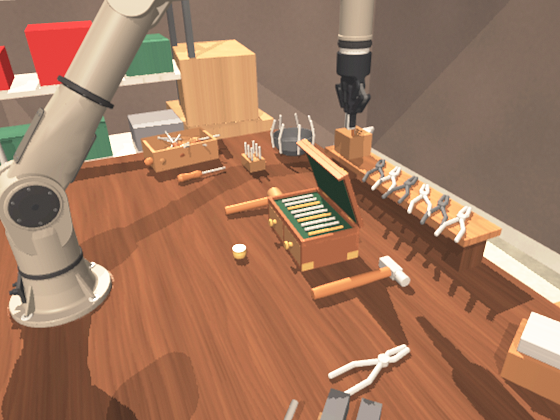

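Emit:
apply_moves:
  rows:
    - [-1,0,0.5,0,0,0,0]
    - [-1,0,0.8,0,0,0,0]
    - [-1,0,0.8,0,0,0,0]
    - [-1,0,0.5,0,0,0,0]
    - [-1,0,0,0,0,0,0]

```text
time_s: 12.23
ee_pos: [692.3, -56.5, 212.7]
tool_rot: [-1.569, 0.007, -0.063]
wrist_force: [-0.3, 0.9, 0.1]
finger_gap: 0.4
```

```bash
python3 -c "
from h import *
st()
p=optics.camera('side');zoom(p,q,'s9',(250,100,430,236))
u=133
for a in np.arange(1.3,-.01,-.1):
    a=max(a,0);print(round(a,2),np.round([75-u*np.cos(a)+12*np.sin(a)+11,85+u*np.sin(a)+12*np.cos(a)],0))"
```

```text
t 12.23 chestframe [ 9.080e+01 -1.000e-01  2.127e+02] rot [-1.569  0.007 -0.063] F [-0.3  0.9  0.1] gap 0.4
1.3 [ 62. 216.]
1.2 [ 49. 213.]
1.1 [ 36. 209.]
1.0 [ 24. 203.]
0.9 [ 13. 197.]
0.8 [  2. 189.]
0.7 [ -8. 180.]
0.6 [-17. 170.]
0.5 [-25. 159.]
0.4 [-32. 148.]
0.3 [-38. 136.]
0.2 [-42. 123.]
0.1 [-45. 110.]
0 [-47.  97.]
```

View pics/s9.png

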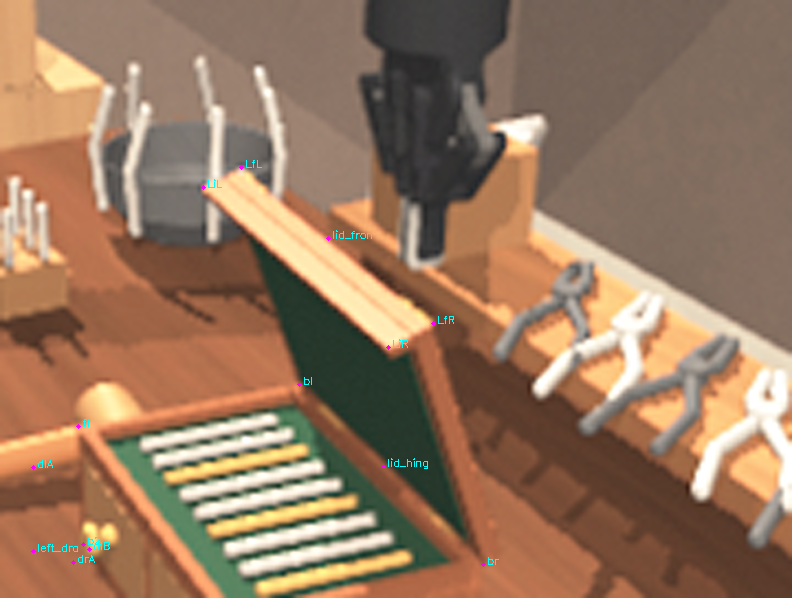

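Emit:
apply_moves:
  rows:
    - [-1,-0.3,0,0,0,0,0]
    - [-1,-0.3,0,0,0,0,0]
    - [-1,-0.3,0,0,0,0,0]
    - [-1,-0.2,0,0,0,0,0]
    - [-1,-0.1,0,0,0,0,0]

```text
time_s: 12.7
ee_pos: [659.2, -55.6, 218.7]
tool_rot: [-1.57, -0.003, -0.063]
wrist_force: [0.3, 0.4, 0.8]
finger_gap: 0.3
```

```bash
python3 -c "
from h import *
st()"
```

```text
t 12.7 chestframe [ 57.7  -1.3 218.7] rot [-1.57  -0.003 -0.063] F [0.3 0.4 0.8] gap 0.3
```

Emit:
apply_moves:
  rows:
    - [-1,-0.2,0.1,0,0,0,0]
    - [-1,-0.2,0.1,0,0,0,0]
    - [-1,-0.2,0.1,0,0,0,0]
    - [-1,-0.2,0.1,0,0,0,0]
    - [-1,-0.2,0.1,0,0,0,0]

```text
time_s: 13.12
ee_pos: [631.0, -53.7, 203.6]
tool_rot: [-1.571, -0.006, -0.062]
wrist_force: [2.1, -0.0, 2.3]
finger_gap: 0.3
```

```bash
python3 -c "
from h import *
st()
p=optics.camera('side');zoom(p,q,'s10',(250,100,430,236))"
```

```text
t 13.12 chestframe [ 29.4  -1.2 203.6] rot [-1.571 -0.006 -0.062] F [ 2.1 -0.   2.3] gap 0.3
```

View pics/s10.png

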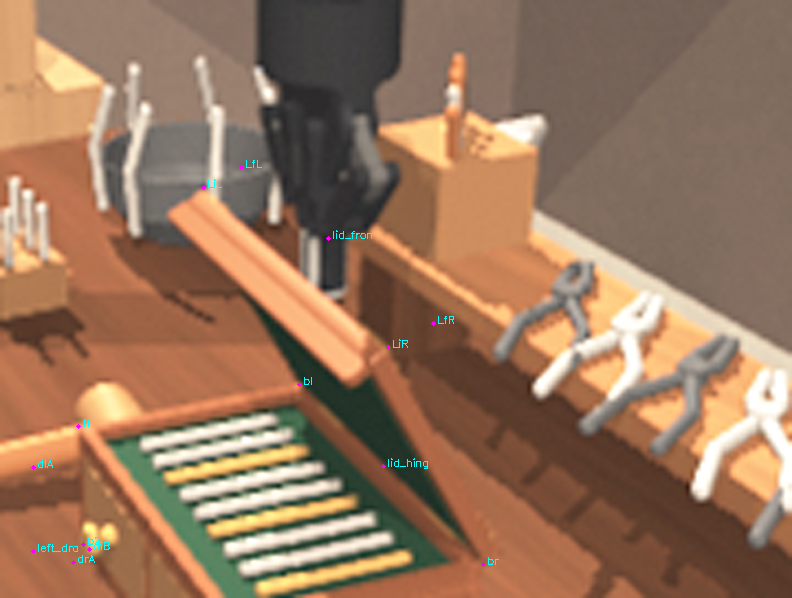

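Emit:
apply_moves:
  rows:
    - [-1,-0.22,0.12,0,0,0,0]
    - [-1,-0.22,0.13,0,0,0,0]
    - [-1,-0.22,0.15,0,0,0,0]
    - [-1,-0.22,0.17,0,0,0,0]
    - [-1,-0.22,0.18,0,0,0,0]

```text
time_s: 13.58
ee_pos: [597.0, -51.6, 179.8]
tool_rot: [-1.571, -0.003, -0.063]
wrist_force: [2.2, -0.2, 1.9]
finger_gap: 0.0
```

```bash
python3 -c "
from h import *
st()"
```

```text
t 13.58 chestframe [ -4.7  -1.3 179.8] rot [-1.571 -0.003 -0.063] F [ 2.2 -0.2  1.9] gap 0.0
```

Emit:
apply_moves:
  rows:
    - [-1,-0.22,0.18,0,0,0,0]
    - [-1,-0.2,0.2,0,0,0,0]
    - [-1,-0.18,0.21,0,0,0,0]
    - [-1,-0.16,0.22,0,0,0,0]
    - [-1,-0.14,0.23,0,0,0,0]

```text
time_s: 14.0
ee_pos: [569.6, -49.8, 147.5]
tool_rot: [-1.571, -0.001, -0.063]
wrist_force: [1.7, -0.8, 0.7]
finger_gap: -0.1
```

```bash
python3 -c "
from h import *
st()
p=optics.camera('side');zoom(p,q,'s11',(230,110,410,246))"
```

```text
t 14.0 chestframe [-32.1  -1.2 147.5] rot [-1.571e+00 -1.000e-03 -6.300e-02] F [ 1.7 -0.8  0.7] gap -0.1
```

View pics/s11.png

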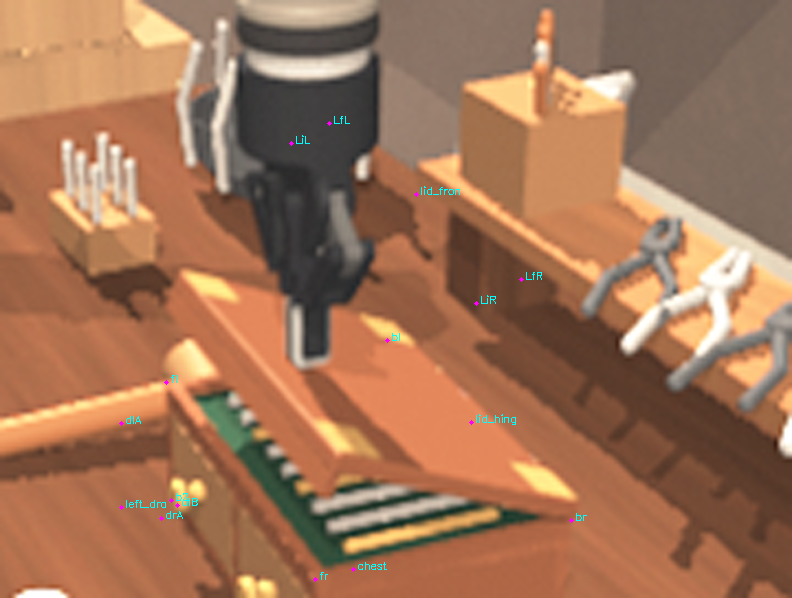

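Emit:
apply_moves:
  rows:
    - [-1,-0.12,0.2,0,0,0,0]
    - [-1,-0.1,0.2,0,0,0,0]
    - [-1,-0.08,0.2,0,0,0,0]
    - [-1,-0.06,0.2,0,0,0,0]
    - [-1,-0.04,0.2,0,0,0,0]

```text
time_s: 14.47
ee_pos: [556.7, -48.8, 116.8]
tool_rot: [-1.571, 0.001, -0.063]
wrist_force: [0.2, 0.5, 1.7]
finger_gap: 0.3
```

Emit:
apply_moves:
  rows:
    - [-1,0,0.12,0,0,0,0]
    - [-1,0,0.1,0,0,0,0]
    - [-1,0,0.1,0,0,0,0]
    - [-1,0,0.06,0,0,0,0]
    - [-1,0,0,0,0,0,0]

```text
time_s: 14.88
ee_pos: [557.3, -48.9, 105.7]
tool_rot: [-1.571, 0.001, -0.063]
wrist_force: [0.5, -0.3, 0.1]
finger_gap: 0.0
```

```bash
python3 -c "
from h import *
st()"
```

```text
t 14.88 chestframe [-44.5  -1.2 105.7] rot [-1.571e+00  1.000e-03 -6.300e-02] F [ 0.5 -0.3  0.1] gap 0.0
```

Emit:
apply_moves:
  rows:
    - [-1,0,0.08,0,0,0,0]
    - [-1,0,0.08,0,0,0,0]
    - [-1,0,0.06,0,0,0,0]
    - [-1,0,0.04,0,0,0,0]
    - [-1,0,0,0,0,0,0]

```text
time_s: 15.3
ee_pos: [557.4, -48.9, 98.1]
tool_rot: [-1.571, 0.0, -0.063]
wrist_force: [0.1, 0.7, 0.1]
finger_gap: 0.2
```

Emit:
apply_moves:
  rows:
    - [-1,0,0.05,0,0,0,0]
    - [-1,0,0.05,0,0,0,0]
    - [-1,0,0,0,0,0,0]

```text
time_s: 15.55
ee_pos: [557.8, -48.9, 97.1]
tool_rot: [-1.57, -0.001, -0.063]
wrist_force: [-3.7, 1.4, 9.2]
finger_gap: 0.0
```

```bash
python3 -c "
from h import *
st()
p=optics.camera('side');zoom(p,None,'s12',(220,140,400,276))"
```

```text
t 15.55 chestframe [-44.   -1.2  97.1] rot [-1.57e+00 -1.00e-03 -6.30e-02] F [-3.7  1.4  9.2] gap 0.0
```

View pics/s12.png

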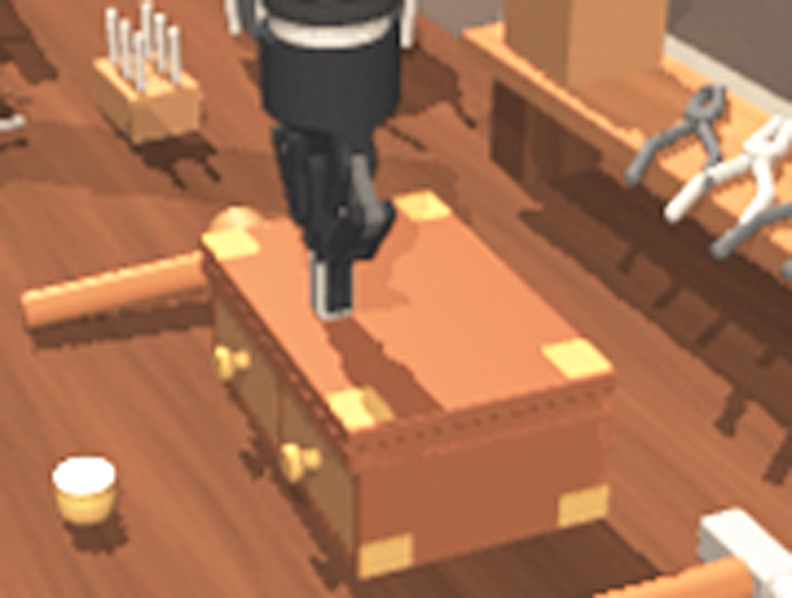

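Emit:
apply_moves:
  rows:
    - [-1,0,0.04,0,0,0,0]
    - [-1,0,0,0,0,0,0]

```text
time_s: 15.77
ee_pos: [557.8, -49.0, 97.1]
tool_rot: [-1.569, -0.001, -0.063]
wrist_force: [-7.1, 1.2, 15.5]
finger_gap: -0.1
```

Emit:
apply_moves:
  rows:
    - [-1,0,-0.2,0,0,0,0]
    - [-1,0,-0.6,0,0,0,0]
    - [-1,0,-1,0,0,0,0]
    - [-1,-0.3,-1,0,0,0,0]
    - [-1,-0.5,-1,0,0,0,0]

```text
time_s: 16.18
ee_pos: [534.4, -47.3, 209.1]
tool_rot: [-1.572, -0.001, -0.062]
wrist_force: [1.0, -0.0, 0.9]
finger_gap: 0.2
```

Emit:
apply_moves:
  rows:
    - [-1,-1,-0.6,0,0,0,0]
    - [-1,-1,0,0.6,0,0,0]
    - [-1,-1,0,1,0,0,0]
    - [-1,-0.8,0,1,0,0,0]
    - [-1,-0.6,0,1,0,0,0]

```text
time_s: 16.6
ee_pos: [407.2, 69.1, 226.4]
tool_rot: [-1.569, -0.0, -0.064]
wrist_force: [-0.1, 0.4, -0.0]
finger_gap: -0.1
```

Emit:
apply_moves:
  rows:
    - [-1,-0.6,0,1,0,0,0]
    - [-1,-0.6,0,1,0,0,0]
    - [-1,-0.6,0,1,0,0,0]
    - [-1,-0.4,0,0.6,0,0,0]
    - [-1,0,0,0,0,0,0]

```text
time_s: 17.02
ee_pos: [347.0, 185.3, 226.1]
tool_rot: [-1.568, 0.001, -0.053]
wrist_force: [0.5, -0.0, 0.5]
finger_gap: -0.5
```

```bash
python3 -c "
from h import *
st()
q[3:]=0
p=optics.camera('side');zoom(p,q,'s13',(210,140,390,276))
p=optics.camera('top');zoom(p,q,'t13',TB);cv2.imwrite('pics/t13f.png',p['color'])"
```

```text
t 17.02 chestframe [-269.2  219.1  226.1] rot [-1.568e+00  1.000e-03 -5.300e-02] F [ 0.5 -0.   0.5] gap -0.5
```

View pics/s13.png

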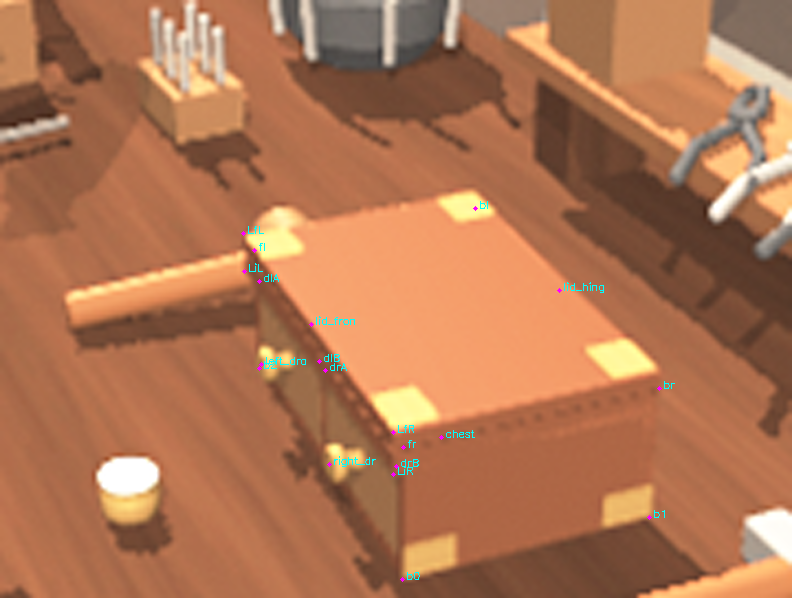

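View pics/t13.png

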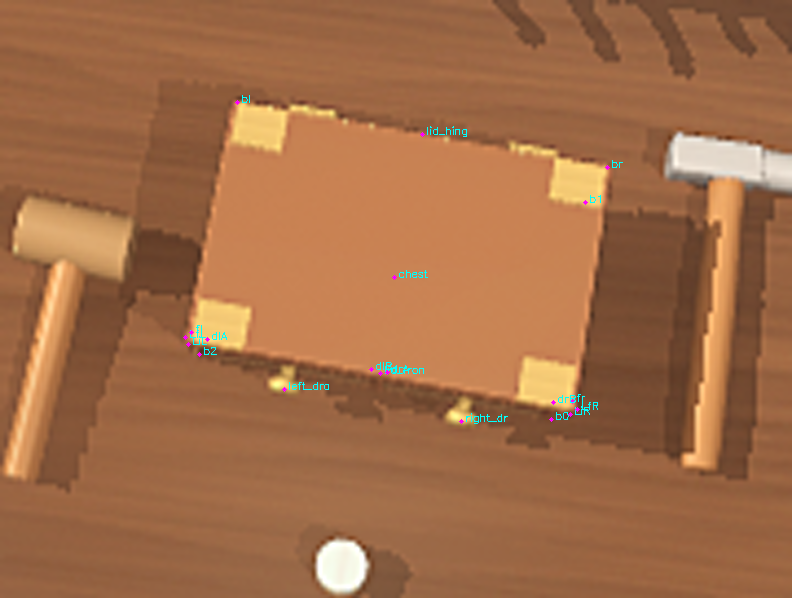

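View pics/t13f.png

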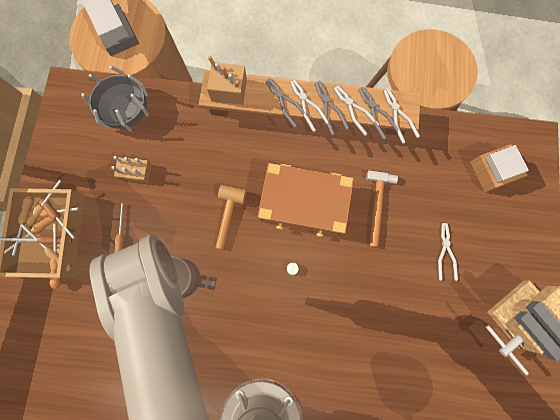

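```bash
python3 -c "
from h import *
st();print(robot.close_job())"
```

```text
t 17.12 chestframe [-266.1  214.6  226.2] rot [-1.571e+00 -1.000e-03 -6.000e-02] F [ 0.1 -0.5  0.1] gap -0.3
the job is handed in; nothing more can be done
None
```

The chest is shut and the job handed in at about 17 s, with the hand clear and the wrist force near zero. I pushed the left drawer home by its knob with the closed fingertips, then the right. After that I reached over the lid and pushed it down in an arc from its outer face.

**Drawers:** Each knob stopped within about 2 mm of where a fully shut drawer should be. Each stayed put as the push rose to about 10 N.

**Lid:** The fingertip stopped at z = 97.1 mm, against the expected 97 mm, and did not move between 9 and 15 N.

**Chest and tools:** In the last side and top pictures the drawer fronts look flush, and the chest corners still match my first fit to within about 2 pixels. By eye, the tin, hammer, mallet, pliers and punch block lie where they were. The arm hid part of the graver in the last top view, but the hand never went down near it.

**Disagreement:** The network detections alone gave a bad first fit, because they misplaced the left knob. I used corners picked by hand from the zoomed pictures instead. No other check failed.

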